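# Seat a lens cell and hold the aperture arm over it

### The job

Take the lens cell from the sloped stand, set it fully home in the round pocket of the aluminium fixture with its brass flange down and level, and let go of it. Then swing the sprung arm by its orange post over the lens cell, as far as it goes to its stop, and keep holding it there: the program finishes while the robot still holds the arm against its spring. Leave the other things on the bench where they are.

Things in the scene. Friction and masses are not known exactly. Their poses are not given: they have to be found in the camera images.
- lens_cell: Loose lens cell, about 120 g: brass flange (disc 56 mm in diameter, 6 mm thick) under a black barrel 36 mm in diameter, 28 mm tall, with a green line; 34 mm tall in all. Origin: centre of the flange's underside; z runs from flange to barrel. It starts with its flange on the stand's 20 degree slope, so z leans 20 degrees to the stand's own -x. Grip it by the barrel.
- stand: Blue plastic stand fixed to the bench, 90 x 80 mm, with a flat top that slopes 20 degrees: low on its own -x side (25 mm high), high on its +x side (55 mm); two steel pins, standing 5 mm out of the slope, keep the cell from sliding down. Origin on the bench under the middle; the centre of the slope is 40 mm above it and the cell starts centred there.
- fixture: Aluminium fixture fixed to the bench: block 20 mm high, in its own frame x -50 to 50, y -50 to 116 mm, the pocket about its origin. A grey pivot body (radius 20 mm; pivot top 78 mm high) at y = +85 mm carries the swing arm; a brass stop pin (radius 4 mm, 62 mm high) stands beside it at (15, 64) mm. Origin on the bench below the pocket's centre, z up.
- pocket (a point): Centre of the pocket's flat floor, 12 mm above the bench. The pocket is round, 61 mm in diameter, 8 mm deep, open upwards, its mouth slightly chamfered. The seated cell's origin comes to this point, its flange 2 mm below the block's top face.
- aperture_arm (a joint): Angle of the swing arm about the vertical axis through pivot. 0 = parked by its spring, pointing to the fixture's own -x side, 74 degrees from its -y; it grows counter-clockwise seen from above to 1.3 rad at the stop, where the arm points to the fixture's -y and its black ring (50 mm outside) is over the pocket. Spring: 2.5 N at the post when parked, 6 N at the stop; let go, it swings back.
- pivot (a point): Point on the arm's vertical pivot axis, 66 mm above the bench, 85 mm from the pocket's centre. The arm's underside is 52 mm above the bench, 6 mm above the top of a seated cell.
- post (a point): Point on the axis of the orange round post at the arm's free end, 95 mm above the bench and 140 mm from the pivot axis. The post is upright, 16 mm in diameter, from 62 mm to 112 mm above the bench; it moves with the arm and can be pinched from above or pushed.
- dropper: Bystander: amber dropper bottle, 36 mm in diameter, 75 mm tall, standing; origin at its foot.
- jar: Bystander: white jar, 60 mm in diameter, 70 mm tall, standing; origin at its foot.
- screwdriver: Bystander: red screwdriver, 170 mm long, lying along its own x; origin at its middle on the bench.
- spare_ring: Bystander: dark steel ring lying flat, 52 mm in diameter, 9 mm tall; origin at the centre of its underside.
- dish: Bystander: glass dish, 90 mm in diameter, 16 mm tall; origin at the centre of its underside.
Mind the look-alikes: they are no part of the job. Leave any pink look-alike of the lens_cell alone.

How it is judged:
On the way, in this order (a step that is already met when the one before it is completed fails the run):
1. the lens cell is seated flange down in the pocket and let go, the arm still parked (horizontal distance between lens_cell and pocket below 0.004 m and z of lens_cell in the frame of pocket between -0.003 and 0.003 m and angle between lens_cell's own z axis and vertical below 0.08 rad and contact force between the fingers and lens_cell below 0.2 N and linear speed of lens_cell below 0.02 m/s and value of joint aperture_arm below 0.15 rad), for 0.2 s.
2. the arm is swung to its stop (value of joint aperture_arm above 1.24 rad), for 0.2 s.
At the end, for the whole second after the job is handed in: Cell flange down in the pocket (within 4 mm of centre, 3 mm in height, 0.08 rad of level), at rest, not touched by the fingers; arm beyond 1.24 of 1.3 rad, still, held there by the robot alone (contact over 2 N, no loose thing touching the arm) (horizontal distance between lens_cell and pocket below 0.004 m and z of lens_cell in the frame of pocket between -0.003 and 0.003 m and angle between lens_cell's own z axis and vertical below 0.08 rad and contact force between the fingers and lens_cell below 0.2 N and linear speed of lens_cell below 0.02 m/s and value of joint aperture_arm above 1.24 rad and velocity of joint aperture_arm between -0.1 and 0.1 rad/s and contact force between any of the fingers, the arm and aperture_arm above 2 N and contact force between each of lens_cell, dropper, jar, screwdriver, spare_ring, dish and aperture_arm below 0.3 N); the arm keeps its last pose, push and grip.
It fails at once if the dropper is shifted by more than 30 mm or knocked over (distance of dropper from where it was at the start of the episode above 0.03 m or angle between dropper's own z axis and vertical above 0.6 rad).
It fails at once if the jar is shifted by more than 30 mm or knocked over (distance of jar from where it was at the start of the episode above 0.03 m or angle between jar's own z axis and vertical above 0.6 rad).
It fails at once if the screwdriver is shifted by more than 30 mm (distance of screwdriver from where it was at the start of the episode above 0.03 m).
It fails at once if the spare ring is shifted by more than 30 mm (distance of spare_ring from where it was at the start of the episode above 0.03 m).
It fails at once if the dish is shifted by more than 30 mm (distance of dish from where it was at the start of the episode above 0.03 m).
It also fails if it takes over 58 s, if anything falls off the work surface, if the arm or the gripper's body presses on something with over 40 N, if the wrist force passes 120 N, or if a joint passes its speed limit or range.

### The arm

A 7-joint arm with a two-finger parallel gripper is mounted at the origin on the work surface. World frame = base frame: x ahead of the robot, y to its left, z up, the work surface at z = 0. Lengths are in m, angles in rad, forces in N, time in s.
With the tool pointing down it reaches from about 0.4 to 0.85 m from the base axis. Payload 4.5 kg.
Tool frame: the origin (TCP) lies between the finger pads; the fingertips stand 19 mm ahead of it and the grasp point (between the pads) is the TCP; z points along the fingers, y is the direction in which the jaws open and shut (so a half turn about z gives the same grasp; the last joint's range is limited). The gripper opens to 88 mm and grips with 3 to 60 N. Pads are 18 mm wide; open, the fingers measure 123 mm over their backs; the gripper's body (75 mm by 187 mm) begins 45 mm behind the grasp point.
Start: joints at [0.034, 0.689, -0.195, 1.565, 0.157, 0.902, -0.215], TCP at [0.625, 0, 0.258] pointing down, gripper open.
Joint ranges: [-3.01, 3.01], [-0.46, 2.08], [-1.47, 1.51], [0.13, 2.56], [-1, 4.14], [0.04, 2.09], [-2.66, 2.66]. Speed limits (rad/s): [2.57, 2.57, 3.14, 3.14, 3.14, 3.14, 3.14].

### API

Orientations are given as a unit quaternion [x, y, z, w].
In Python, from plant import status, snapshot, finish_job, cut_out, tip_of gives the robot as it stands. The module is installed in compiled form; this text tells all that it offers.
- The arm moves only by the tool carry_out, never from a script. Its arguments are lists of equal length, an entry for each row: "linear": the shift along the world's x, y, z in m, a list of three; "roll": the turn about the world's z in rad. A call has 1 to 8 rows; each row is the pose to reach, as a shift and turn from the pose measured when the call began; what a row does not reach only later rows make up. A row lasts 1/12 s, in which the tool goes at most 41.7 mm and 7.16 degrees, less where a joint would pass 70% of its speed; a pose out of reach is approached as far as the arm can. A call with a gripper value outside its range is refused whole. "gripper" is the opening, from 0 (shut) to 1 (fully open), set as the call begins (left out, the last holds). The fingers move at their own pace and stop on an object; "grip_force" is the grip in N (left out, the last holds). Time passes only in rows, so rows that repeat a pose let the fingers close. It gives the time, the measured TCP pose, the force and the opening at its end, in the units of the state.
- status.get_state(): the state, without advancing time (a new reading comes with each control period).
- snapshot(name): name is "scene" or "side" or "wrist"; returns a dict with "img" (400x640x3 uint8, red, green, blue), "range_z" (400x640 float32, m along the optical axis (not along the pixel's ray), 0 where there is no reading), "fx", "fy", "cx", "cy" (pixels), "world_from_camera" (4x4, takes a point from camera to world coordinates). Camera axes: x right, y down, z forward; pixel columns grow to the right and rows downward; lengths in m; the calibration is good to about 2 mm. A picture is of the moment at which its call begins.
- finish_job(): hands the job in, once; it reports no verdict.
Trained networks look in a picture, given as the dict that the camera call returned (one of the last four; its "shot" number tells which), for a name from the list of things; names that differ only in an ending like _2 or _b are one class to them, and where a whole thing is asked for, a point or a joint stands for the part that bears it (a point fixed in the world has none). Each returns a list of dicts, best first, with "confidence" (0 to 1); they miss things now and then, are a little off and sometimes report something else, mostly with a low value. They report only what shows in the picture. A call takes as long as a camera call. They do not tell look-alikes from the thing itself.
- cut_out(picture, query): "region" (400x640 bool, what is visible of it) and "pixel" ([column, row] in pixels, amid what is visible of it).
- tip_of(picture, query): "pixel" ([column, row] in pixels: a listed point, or the origin of a listed thing).
The state is a dict: "clock": time; "q": joint angles; "qd": joint speeds; "joint_torque": joint torques, N m; "tool_pos": TCP position; "eef_rot": TCP orientation; "contact_force": force on the tool from outside, world axes, zero at the start; "moment": the same for the moment, N m; "opening": opening from 0.0 (shut) to 1.0 (fully open).
Only numpy, scipy, OpenCV 4.12 (cv2) and the standard library are available. Lean on these libraries where they do the work, as an engineer would, in place of code of your own. Each camera call takes 0.05 s, during which the arm holds its last target.

## Working session

There is one attempt and no reset: what is moved stays moved. The work goes in short steps, Python scripts to look and compute and a tool call to move; the robot and the scene stay as the last step left them, time stands still between calls to the robot, and variables do not carry over. Pictures are saved under pics/ and viewed, and the job is handed in when it is done.

Besides the shell and the picture viewer there is one more tool, called after "Emit:" as name(argument=value, ...), one argument or row to a line, values as JSON. carry_out: Moves the arm, as the interface text tells. Its arguments: {"type":"object","properties":{"linear":{"type":"array"},"roll":{"type":"array"},"gripper":{"type":"number"},"grip_force":{"type":"number"}},"required":["linear","roll"]}

```bash
mkdir -p pics; ls; python3 - <<'E'
from plant import status, snapshot
import cv2,pickle
s=status.get_state(); print({k:(v if not hasattr(v,'tolist') else v.tolist()) for k,v in s.items()})
for n in ["scene","side","wrist"]:
    p=snapshot(n); pickle.dump(p,open(f'pics/{n}0.pkl','wb')); cv2.imwrite(f'pics/{n}0.png',p['img'][:,:,::-1]); print(n,p['fx'],p['world_from_camera'].round(3).tolist())
E
```

```text
pics
{'clock': 0.0, 'q': [0.03377508580955116, 0.6900010928843759, -0.19450165750504542, 1.566350492554107, 0.15731036280793825, 0.902508838545373, -0.21507903396414563], 'qd': [0.0011667388156312354, -0.00019132316533680333, 0.0003827732192691249, 0.0003584398846293435, -0.0014750773662378354, 0.000968937531352781, -5.681742113061163e-05], 'joint_torque': [0.00033856018490041606, -52.75716304779053, -1.2668691202998161, -15.343446135520935, -0.052633347222581506, 0.006569953548023477, 0.00016593772670603357], 'tool_pos': [0.624392995056722, -4.1789821339015676e-05, 0.25689730086408086], 'eef_rot': [0.707061214726826, 0.7071517229346934, -0.0007146685739701997, -0.0006071477159827566], 'contact_force': [-0.8965149405116242, 0.018526511375363864, -0.19573721946733708], 'moment': [0.04277119949891271, 0.012181629042455672, 0.04712556532968404], 'opening': 1.00092682897544}
scene 362.9429637430103 [[-0.528, 0.617, -0.583, 1.182], [0.849, 0.391, -0.356, 0.407], [0.008, -0.683, -0.73, 0.893], [0.0, 0.0, 0.0, 1.0]]
side 385.5957930718617 [[0.784, -0.416, 0.461, 0.077], [-0.62, -0.544, 0.565, -0.597], [0.016, -0.729, -0.685, 0.824], [0.0, 0.0, 0.0, 1.0]]
wrist 329.32126015835024 [[1.0, -0.0, -0.002, 0.624], [-0.001, -0.949, -0.315, 0.08], [-0.002, 0.315, -0.949, 0.385], [0.0, 0.0, 0.0, 1.0]]
```

View pics/scene0.png

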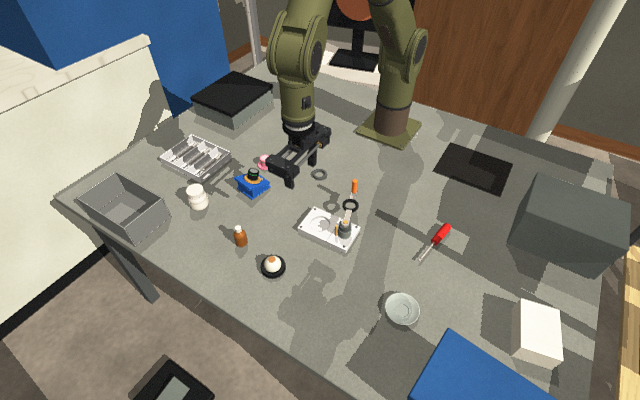

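View pics/side0.png

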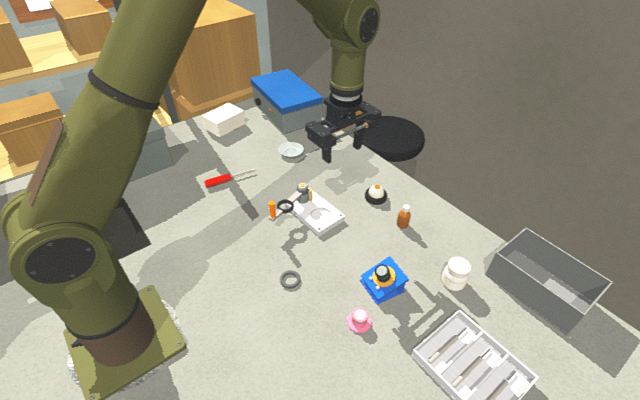

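View pics/wrist0.png

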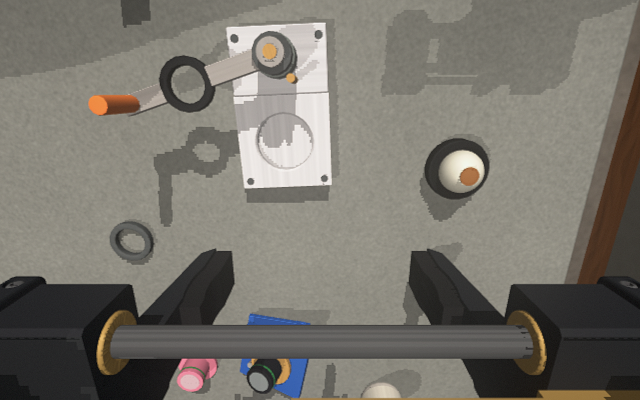

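The lens cell on the blue stand shows at about scene (253,178), side (382,272) and wrist (262,378). Three things could be mistaken for it:
- **Pink cell:** scene (263,163), side (360,320).
- **White-domed black thing:** scene (273,265), side (376,193).
- **Spare ring:** side (290,280).

The black barrel with a green line on the stand is the right one, so I'll measure that.

```bash
cat > h.py <<'E'
import numpy as np,cv2
from plant import status,snapshot,cut_out,tip_of
def ray(p,px):
    d=np.array([(px[0]-p['cx'])/p['fx'],(px[1]-p['cy'])/p['fy'],1.]); T=p['world_from_camera']
    return T[:3,3],T[:3,:3]@d
def atz(p,px,z):
    o,d=ray(p,px); return o+d*(z-o[2])/d[2]
def deproj(p,px):
    o,d=ray(p,px); return o+d*p['range_z'][int(round(px[1])),int(round(px[0]))]
def tri(obs):
    A=np.zeros((3,3));b=np.zeros(3);L=[]
    for p,px in obs:
        o,d=ray(p,px); d=d/np.linalg.norm(d); M=np.eye(3)-np.outer(d,d);A+=M;b+=M@o;L.append((o,M))
    x=np.linalg.solve(A,b); return x,[np.linalg.norm(M@(x-o)) for o,M in L]
def cloud(p,mask):
    v,u=np.nonzero(mask&(p['range_z']>0)); z=p['range_z'][v,u]; T=p['world_from_camera']
    P=np.stack([(u-p['cx'])/p['fx']*z,(v-p['cy'])/p['fy']*z,z],1)
    return P@T[:3,:3].T+T[:3,3]
E
python3 - <<'E'
from h import *
ps={n:snapshot(n) for n in["scene","side","wrist"]}
for q in["lens_cell","stand","fixture","pocket","pivot","post","jar","dropper","spare_ring"]:
    best=[]
    for n,p in ps.items():
        r=tip_of(p,q)
        print(q,n,[(np.round(x['pixel']).tolist(),round(x['confidence'],2)) for x in r[:3]])
        if r and r[0]['confidence']>.4: best.append((p,r[0]['pixel']))
    if len(best)>1:
        x,e=tri(best); print('   tri',x.round(4),np.round(e,4))
E
```

```text
lens_cell scene [([255.0, 178.0], 0.64), ([262.0, 166.0], 0.47), ([321.0, 172.0], 0.45)]
lens_cell side [([360.0, 322.0], 0.76), ([384.0, 277.0], 0.72)]
lens_cell wrist [([200.0, 361.0], 0.63)]
   tri [ 0.4642 -0.2974 -0.0235] [0.0343 0.0134 0.0273]
stand scene [([251.0, 185.0], 0.88)]
stand side [([384.0, 288.0], 0.93), ([400.0, 224.0], 0.67)]
stand wrist [([287.0, 138.0], 0.34)]
   tri [ 0.5578 -0.2614  0.0032] [0.0006 0.0006]
fixture scene [([320.0, 227.0], 0.81)]
fixture side [([318.0, 217.0], 0.97)]
fixture wrist [([285.0, 140.0], 0.65)]
   tri [5.821e-01 3.500e-02 5.000e-04] [0.0034 0.0045 0.0051]
pocket scene [([320.0, 222.0], 0.96), ([254.0, 190.0], 0.58)]
pocket side [([323.0, 218.0], 0.61)]
pocket wrist [([286.0, 137.0], 0.78)]
   tri [0.5824 0.0291 0.0093] [0.0071 0.0079 0.0053]
pivot scene [([253.0, 178.0], 0.75), ([344.0, 225.0], 0.71)]
pivot side [([306.0, 188.0], 0.94)]
pivot wrist [([270.0, 53.0], 0.86)]
   tri [0.604  0.0035 0.1942] [0.1428 0.0877 0.097 ]
post scene [([354.0, 186.0], 0.77)]
post side [([275.0, 210.0], 0.96)]
post wrist [([109.0, 105.0], 0.63), ([288.0, 139.0], 0.19)]
   tri [0.4476 0.0713 0.0875] [0.0041 0.0062 0.0062]
jar scene [([192.0, 203.0], 0.58), ([254.0, 187.0], 0.26)]
jar side [([452.0, 283.0], 0.93), ([382.0, 273.0], 0.41)]
jar wrist [([375.0, 396.0], 0.74)]
   tri [ 0.7153 -0.3649 -0.0023] [0.0152 0.0095 0.0082]
dropper scene [([242.0, 243.0], 0.8)]
dropper side [([401.0, 226.0], 0.74)]
dropper wrist []
   tri [ 0.7571 -0.1349 -0.0068] [0.0006 0.0006]
spare_ring scene [([244.0, 241.0], 0.7), ([322.0, 174.0], 0.54)]
spare_ring side [([291.0, 280.0], 0.46)]
spare_ring wrist [([133.0, 238.0], 0.91)]
   tri [ 0.5007 -0.1159 -0.048 ] [0.2241 0.1057 0.128 ]
```

```bash
python3 - <<'E'
import cv2
a=cv2.imread('pics/side0.png')[235:345,320:440]; b=cv2.imread('pics/scene0.png')[150:215,215:300]
cv2.imwrite('pics/crop1.png',cv2.hconcat([cv2.resize(a,(400,367)),cv2.resize(b,(400,367))]))
E
```

```text
(no output)
```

View pics/crop1.png

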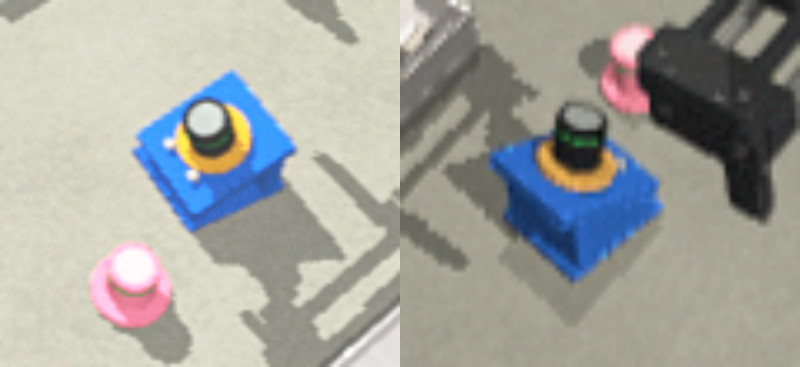

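The close crop confirms it: the cell on the stand has a black barrel, a green line and a brass flange, with the two pins at its lower left in the side view. Next I fit the fixture from the depth data and move the wrist camera to view the stand.

Emit:
carry_out(
  linear=[
    [0,-0.04,0],
    [-0.01,-0.08,0],
    [-0.02,-0.12,0],
    [-0.03,-0.16,0],
    [-0.04,-0.2,0],
    [-0.05,-0.24,0],
    [-0.06,-0.28,0],
    [-0.06,-0.32,0],
  ],
  roll=[0,0,0,0,0,0,0,0],
)

```text
clock: 2.32
tool_pos: [0.5626, -0.3225, 0.2579]
eef_rot: [0.708, 0.707, -0.001, -0.001]
contact_force: [1.4, -0.2, 0.0]
opening: 1.001
```

```bash
python3 - <<'E'
from h import *
import pickle
for n in ['wrist0','side0','scene0']:
    p=pickle.load(open(f'pics/{n}.pkl','rb'))
    P=cloud(p,np.ones((400,640),bool))
    near=(abs(P[:,0]-.59)<.1)&(P[:,1]>-.08)&(P[:,1]<.22)
    Q=P[near&(abs(P[:,2]-.02)<.0035)]
    print(n,'top n',len(Q),Q[:,2].mean() if len(Q) else 0, 'bench z',np.median(P[near&(abs(P[:,2])<.006)][:,2]))
    r=cv2.minAreaRect((Q[:,:2]*1000).astype(np.float32)); print('  rect',r)
    pk=P[near&(abs(P[:,2]-.012)<.0025)]; print('  pocket floor',len(pk),np.median(pk,0).round(4), pk.min(0).round(3),pk.max(0).round(3))
    A=p['img'].reshape(-1,3).astype(int); m=(p['range_z'].ravel()>0); A=A[m]
    o=near*0+((P[:,2]>.065)&(P[:,2]<.13)&(A[:,0]>150)&(A[:,1]<140)&(A[:,2]<80)&(abs(P[:,0]-.45)<.06)&(abs(P[:,1]-.08)<.06))
    o=o.astype(bool); print('  post',o.sum(), P[o].mean(0).round(4) if o.any() else '', P[o].min(0).round(3) if o.any() else '',P[o].max(0).round(3) if o.any() else '')
    t=(P[:,2]>.072)&(P[:,2]<.084)&(abs(P[:,0]-.57)<.04)&(abs(P[:,1]-.12)<.05)
    if t.any(): print('  pivtop',t.sum(),P[t].mean(0).round(4), cv2.minEnclosingCircle((P[t][:,:2]*1000).astype(np.float32)))
E
```

```text
wrist0 top n 10442 0.021197704309868275 bench z 0.0012624176486862315
  rect ((581.6807250976562, 62.74110794067383), (100.36296844482422, 166.51553344726562), 2.412484884262085)
  pocket floor 2186 [0.5831 0.0303 0.0132] [ 0.553 -0.001  0.01 ] [0.613 0.06  0.014]
  post 343 [0.449  0.0745 0.1004] [0.439 0.065 0.065] [0.454 0.08  0.115]
  pivtop 695 [0.5799 0.1148 0.0776] ((579.6148071289062, 114.80242919921875), 12.182308197021484)
side0 top n 793 0.019361738005257964 bench z -0.000727913778827971
  rect ((583.203857421875, 59.28260040283203), (102.86449432373047, 162.82012939453125), 2.54536509513855)
  pocket floor 252 [0.582  0.0298 0.0118] [ 0.53  -0.023  0.01 ] [0.634 0.138 0.014]
  post 56 [0.4439 0.0663 0.0896] [0.439 0.062 0.068] [0.451 0.073 0.11 ]
  pivtop 42 [0.5801 0.1129 0.0752] ((581.1830444335938, 113.89437866210938), 14.105924606323242)
scene0 top n 823 0.01870014152884472 bench z -0.0016634738505806324
  rect ((583.152587890625, 65.84944152832031), (102.0897216796875, 166.61593627929688), 2.066800594329834)
  pocket floor 230 [0.5885 0.036  0.011 ] [ 0.535 -0.008  0.01 ] [0.638 0.152 0.014]
  post 31 [0.4538 0.0779 0.0892] [0.45  0.073 0.066] [0.458 0.083 0.109]
  pivtop 44 [0.5819 0.1185 0.0749] ((581.2218017578125, 118.89973449707031), 13.009801864624023)
```

```bash
python3 - <<'E'
from h import *
import pickle
p=snapshot('wrist'); pickle.dump(p,open('pics/w1.pkl','wb')); cv2.imwrite('pics/w1.png',p['img'][:,:,::-1])
for q in['lens_cell','stand']: print(q,[(np.round(x['pixel'],1).tolist(),round(x['confidence'],2)) for x in tip_of(p,q)])
P=cloud(p,np.ones((400,640),bool)); A=p['img'].reshape(-1,3).astype(int)[p['range_z'].ravel()>0]
b=(A[:,2]>A[:,0]+40)&(A[:,2]>80)&(P[:,2]>.02)&(abs(P[:,0]-.56)<.09)&(abs(P[:,1]+.26)<.09)
Q=P[b]; print(len(Q),Q.min(0),Q.max(0))
for i in range(4):
    X=np.c_[Q[:,:2],np.ones(len(Q))]; c=np.linalg.lstsq(X,Q[:,2],rcond=None)[0]; r=Q[:,2]-X@c; Q=Q[abs(r)<max(.002,.02/3**(i+1))]
print('plane',c,'slope deg',np.degrees(np.arctan(np.hypot(*c[:2]))),'uphill az',np.degrees(np.arctan2(c[1],c[0])),len(Q))
print(cv2.minAreaRect((Q[:,:2]*1000).astype(np.float32)))
bx=(abs(P[:,0]-.56)<.05)&(abs(P[:,1]+.26)<.05)&(P[:,2]>.06)&(P[:,2]<.1)
T=P[bx];print('high pts',len(T),T.mean(0),T.min(0),T.max(0),cv2.minAreaRect((T[:,:2]*1000).astype(np.float32)))
E
```

```text
lens_cell [([317.6, 108.9], 0.94), ([220.9, 138.1], 0.56)]
stand []
4142 [ 0.51181689 -0.30003533  0.02421476] [ 0.6083515  -0.2087896   0.06924735]
plane [ 0.35687826 -0.06852663 -0.17567056] slope deg 19.97103552569712 uphill az -10.869454967954745 4010
((559.6115112304688, -254.2647705078125), (78.69027709960938, 85.0935287475586), 78.96106719970703)
high pts 1377 [ 0.55095686 -0.2514161   0.07297701] [ 0.53182821 -0.26965652  0.06000615] [ 0.57106197 -0.23356012  0.08002508] ((551.5237426757812, -251.43716430664062), (35.57706069946289, 39.68535614013672), 85.06584930419922)
```

View pics/w1.png

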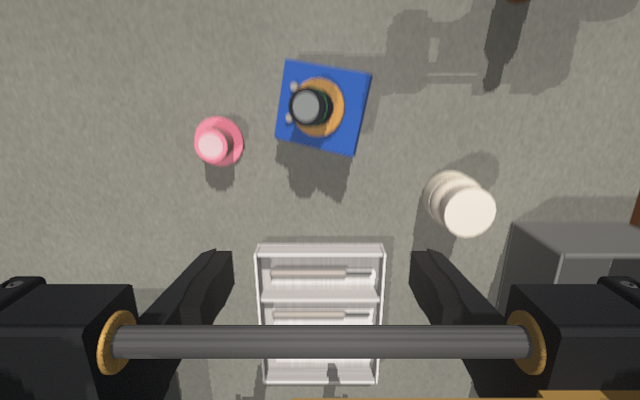

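The stand's fitted slope is 20.0° with its uphill direction at azimuth −10.9°. The slope centre is about (0.560, −0.254, 0.041), which matches the text. I'll turn the jaws along the stand's y and take a second wrist view.

Emit:
carry_out(
  linear=[
    [0.01,0.01,0],
    [0.02,0.02,0],
    [0.03,0.03,0],
    [0.04,0.04,0],
    [0.05,0.05,0],
    [0.06,0.057,0],
    [0.06,0.057,0],
    [0.06,0.057,0],
  ],
  roll=[0.12,0.24,0.36,0.48,0.6,0.72,0.84,0.96],
)

```text
clock: 3.13
tool_pos: [0.6246, -0.2645, 0.2574]
eef_rot: [0.299, 0.954, 0.0, 0.001]
contact_force: [-0.1, -0.1, -1.0]
opening: 0.998
```

Emit:
carry_out(
  linear=[
    [0,0,0],
    [0,0,0],
    [0,0,0],
    [0,0,0],
    [0,0,0],
    [0,0,0],
  ],
  roll=[0.12,0.24,0.36,0.42,0.42,0.42],
)

```text
clock: 3.63
tool_pos: [0.6249, -0.263, 0.2575]
eef_rot: [0.094, 0.996, 0.001, 0.001]
contact_force: [-0.0, -0.3, -0.0]
opening: 1.001
```

```bash
cat > st.py <<'E'
from h import *
import pickle,sys
from scipy.optimize import least_squares
n=sys.argv[1]
s=status.get_state(); print(np.round(s['tool_pos'],4),np.round(s['eef_rot'],4),np.round(s['q'],2))
from scipy.spatial.transform import Rotation as R
y=R.from_quat(s['eef_rot']).as_matrix()[:,1]; print('jaw az',np.degrees(np.arctan2(y[1],y[0])))
for p in [pickle.load(open('pics/w1.pkl','rb')),snapshot('wrist')]:
    P=cloud(p,np.ones((400,640),bool)); A=p['img'].reshape(-1,3).astype(int)[p['range_z'].ravel()>0]
    b=(A[:,2]>A[:,0]+40)&(A[:,2]>80)&(P[:,2]>.02)&(abs(P[:,0]-.56)<.09)&(abs(P[:,1]+.26)<.09)
    Q=P[b]
    for i in range(4):
        X=np.c_[Q[:,:2],np.ones(len(Q))]; c=np.linalg.lstsq(X,Q[:,2],rcond=None)[0]; r=Q[:,2]-X@c; Q=Q[abs(r)<max(.002,.02/3**(i+1))]
    nn=np.array([-c[0],-c[1],1]); nn/=np.linalg.norm(nn)
    rr=cv2.minAreaRect((Q[:,:2]*1000).astype(np.float32))
    ctr=np.array([*rr[0],0])/1000; ctr[2]=c@[ctr[0],ctr[1],1]
    print('az up',np.degrees(np.arctan2(c[1],c[0])),'deg',np.degrees(np.arccos(nn[2])),'rect',rr,'ctr z',ctr[2])
    h=(P-ctr)@nn; d=np.linalg.norm(np.cross(P-ctr,nn),axis=1)
    T=P[(abs(h-.034)<.0015)&(d<.03)]
    ex=np.cross([0,1,0],nn);ex/=np.linalg.norm(ex);ey=np.cross(nn,ex)
    (mx,my),rad=cv2.minEnclosingCircle(np.c_[(T-ctr)@ex,(T-ctr)@ey].astype(np.float32)*1000)
    top=ctr+ex*mx/1000+ey*my/1000+nn*.034
    print('top face',len(T),'r',rad,'top',top.round(4),'-> origin',(top-nn*.034).round(4),'h med',np.median(h[(abs(h-.034)<.003)&(d<.03)]))
pickle.dump(p,open(f'pics/{n}.pkl','wb')); cv2.imwrite(f'pics/{n}.png',p['img'][:,:,::-1])
E
python3 st.py w2
```

```text
[ 0.6249 -0.263   0.2575] [0.094  0.9956 0.0011 0.0012] [ 0.62  0.81 -0.59  1.38  0.47  1.09  1.34]
jaw az 79.21129474623771
az up -10.869454967954745 deg 19.971035525697115 rect ((559.6115112304688, -254.2647705078125), (78.69027709960938, 85.0935287475586), 78.96106719970703) ctr z 0.041466527822764915
top face 1091 r 17.892610549926758 top [ 0.5481 -0.2514  0.0733] -> origin [ 0.5595 -0.2536  0.0414] h med 0.034310753980526396
az up -10.981201496938892 deg 19.98269749075183 rect ((559.4114379882812, -253.0240020751953), (79.13700103759766, 83.37322998046875), 79.1701889038086) ctr z 0.041382963396966704
top face 1111 r 18.02029037475586 top [ 0.5475 -0.251   0.0732] -> origin [ 0.5589 -0.2532  0.0412] h med 0.034244535032848904
```

View pics/w2.png

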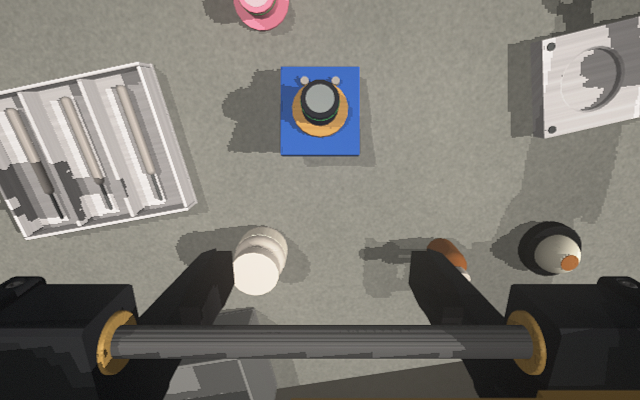

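Both views agree to within 1 mm: the cell origin is at (0.559, −0.2535, 0.041), tilted 20.0°. The jaws are aligned, so I approach to TCP (0.5517, −0.252, 0.070).

Emit:
carry_out(
  linear=[
    [-0.036,0.006,0],
    [-0.073,0.011,0],
    [-0.073,0.011,-0.03],
    [-0.073,0.011,-0.06],
    [-0.073,0.011,-0.09],
    [-0.073,0.011,-0.11],
    [-0.073,0.011,-0.11],
    [-0.073,0.011,-0.11],
  ],
  roll=[0,0,0,0,0,0,0,0],
)

```text
clock: 4.35
tool_pos: [0.5517, -0.2517, 0.1472]
eef_rot: [0.094, 0.996, 0.001, 0.0]
contact_force: [-0.0, -0.2, 0.7]
opening: 0.998
```

Emit:
carry_out(
  linear=[
    [0,0,-0.03],
    [0,0,-0.05],
    [0,0,-0.065],
    [0,0,-0.077],
    [0,0,-0.077],
    [0,0,-0.077],
    [0,0,-0.077],
  ],
  roll=[0,0,0,0,0,0,0],
)

```text
clock: 4.93
tool_pos: [0.5529, -0.2518, 0.0717]
eef_rot: [0.094, 0.996, 0.001, 0.002]
contact_force: [0.1, -0.4, -0.2]
opening: 1.001
```

```bash
python3 - <<'E'
from h import *
a=snapshot('scene')['img'][140:220,200:320]; b=snapshot('side')['img'][220:310,320:440]
cv2.imwrite('pics/g1.png',cv2.hconcat([cv2.resize(a,(400,300)),cv2.resize(b,(400,300))])[:,:,::-1]); print(status.get_state()['tool_pos'])
E
```

```text
[ 0.55265504 -0.25192799  0.07163243]
```

View pics/g1.png

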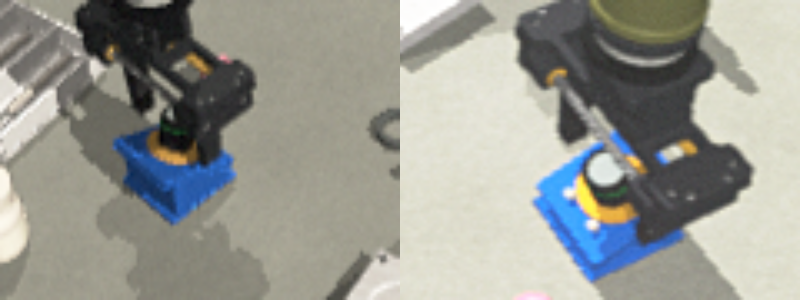

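The cell sits between the open fingers, clear on both sides. I'll close on it.

Emit:
carry_out(
  linear=[
    [-0.001,0,-0.002],
    [-0.001,0,-0.002],
    [-0.001,0,-0.002],
    [-0.001,0,-0.002],
    [-0.001,0,-0.002],
    [-0.001,0,-0.002],
    [-0.001,0,-0.002],
    [-0.001,0,-0.002],
  ],
  roll=[0,0,0,0,0,0,0,0],
  gripper=0.3,
  grip_force=20,
)

```text
clock: 5.7
tool_pos: [0.5517, -0.2517, 0.0696]
eef_rot: [0.094, 0.996, 0.001, 0.002]
contact_force: [1.0, 3.2, 2.5]
opening: 0.419
```

Opening 0.419 matches the 36 mm barrel. I lift now.

Emit:
carry_out(
  linear=[
    [0,0,0.01],
    [0,0,0.03],
    [0,0,0.06],
    [0,0,0.09],
    [0,0,0.1],
    [0,0,0.1],
    [0,0,0.1],
  ],
  roll=[0,0,0,0,0,0,0],
)

```text
clock: 6.28
tool_pos: [0.5513, -0.252, 0.1695]
eef_rot: [0.095, 0.996, 0.001, 0.002]
contact_force: [-0.0, 0.7, -2.0]
opening: 0.401
```

```bash
python3 - <<'E'
from h import *
a=snapshot('scene')['img'][110:200,200:320]; b=snapshot('side')['img'][190:280,320:440]
cv2.imwrite('pics/g2.png',cv2.hconcat([cv2.resize(a,(400,300)),cv2.resize(b,(400,300))])[:,:,::-1]); print(status.get_state()['tool_pos'])
E
```

```text
[ 0.55042212 -0.25173094  0.16798685]
```

View pics/g2.png

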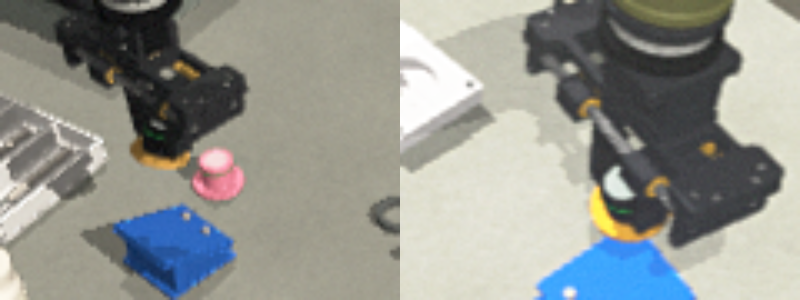

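The cell is held, still tilted, and the stand is empty. I carry it to above the pocket and turn the jaws along the fixture's x.

Emit:
carry_out(
  linear=[
    [0.005,0.03,0],
    [0.01,0.065,0],
    [0.015,0.1,0],
    [0.02,0.14,0],
    [0.025,0.18,0],
    [0.03,0.22,0],
    [0.033,0.25,0],
    [0.033,0.26,0],
  ],
  roll=[-0.11,-0.22,-0.33,-0.44,-0.55,-0.66,-0.77,-0.88],
)

```text
clock: 7.05
tool_pos: [0.583, 0.0163, 0.1665]
eef_rot: [0.508, 0.861, 0.003, -0.001]
contact_force: [-0.1, 0.1, -0.8]
opening: 0.405
```

Emit:
carry_out(
  linear=[
    [0,0.01,0],
    [0,0.02,0],
    [0,0.029,0],
    [0,0.029,0],
    [0,0.029,0],
    [0,0.029,0],
    [0,0.029,0],
  ],
  roll=[-0.11,-0.22,-0.33,-0.44,-0.46,-0.46,-0.46],
)

```text
clock: 7.63
tool_pos: [0.5824, 0.0447, 0.1656]
eef_rot: [0.69, 0.724, 0.002, -0.001]
contact_force: [0.6, 0.1, -0.9]
opening: 0.402
```

```bash
cat > look.py <<'E'
from h import *
import sys
from scipy.spatial.transform import Rotation as R
n=sys.argv[1]
s=status.get_state(); y=R.from_quat(s['eef_rot']).as_matrix()[:,1]
print(np.round(s['tool_pos'],4),'jaw az',np.degrees(np.arctan2(y[1],y[0])),'F',np.round(s['contact_force'],1),'open',s['opening'],s['clock'])
a=snapshot('scene')['img'][150:260,270:400]; b=snapshot('side')['img'][140:250,240:370];w=snapshot('wrist')['img']
o=cv2.vconcat([cv2.hconcat([cv2.resize(a,(400,338)),cv2.resize(b,(400,338))]),cv2.resize(w[:260],(800,260*800//640))[-255:]])
cv2.imwrite(f'pics/{n}.png',o[:,:,::-1])
E
python3 look.py p1
```

```text
[0.5824 0.0447 0.1656] jaw az 2.6942065384766716 F [ 0.6  0.1 -0.9] open 0.40215962014135415 7.6333
```

View pics/p1.png

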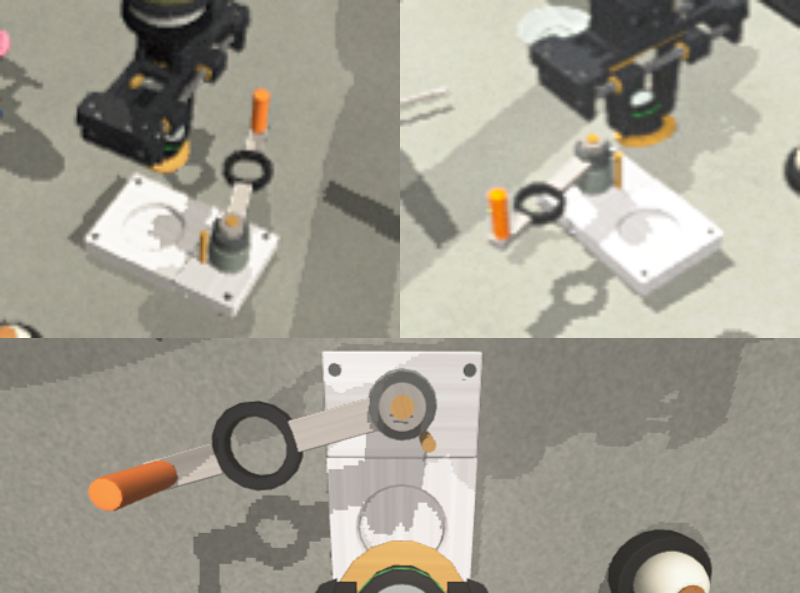

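```bash
cat > tilt.py <<'E'
from h import *
p=snapshot('wrist'); s=status.get_state(); t=s['tool_pos']
P=cloud(p,np.ones((400,640),bool)); A=p['img'].reshape(-1,3).astype(int)[p['range_z'].ravel()>0]
m=(np.linalg.norm(P[:,:2]-t[:2],axis=1)<.045)&(P[:,2]<t[2]+.0)&(P[:,2]>t[2]-.06)
br=m&(A[:,0]>A[:,2]+50)&(A[:,0]>120)
Q=P[br]; 
for i in range(5):
    X=np.c_[Q[:,:2]-t[:2],np.ones(len(Q))]; c=np.linalg.lstsq(X,Q[:,2],rcond=None)[0]; r=Q[:,2]-X@c; Q=Q[abs(r)<max(.0012,.01/2**i)]
print('brass',len(Q),'slopes deg',np.degrees(np.arctan(c[:2])).round(1),'flange top z below TCP (at TCP xy)',(c[2]-t[2]).round(4))
print('rel TCP min',(Q.min(0)-t).round(4),'max',(Q.max(0)-t).round(4))
# flange top edge circle fit in plane
nn=np.array([-c[0],-c[1],1]);nn/=np.linalg.norm(nn)
ex=np.cross([0,1,0],nn);ex/=np.linalg.norm(ex);ey=np.cross(nn,ex)
o=np.array([t[0],t[1],c[2]]); u=np.c_[(Q-o)@ex,(Q-o)@ey]*1000
# outer edge: farthest y for each x bin
E=[]
for x in np.arange(-20,20,1.):
    k=u[(u[:,0]>=x)&(u[:,0]<x+1)]
    if len(k)>3: E.append(k[k[:,1].argmax()])
E=np.array(E)
from scipy.optimize import least_squares
f=least_squares(lambda v:np.hypot(E[:,0]-v[0],E[:,1]-v[1])-28,[0,0],loss='soft_l1'); print('circle',f.x,'rms',np.sqrt((f.fun**2).mean()),len(E))
org=o+ex*f.x[0]/1000+ey*f.x[1]/1000-nn*.006
print('cell origin',org.round(4),'rel TCP',(org-t).round(4),'TCP',np.round(t,4))
E
python3 tilt.py
```

```text
brass 1973 slopes deg [  1.1 -19.6] flange top z below TCP (at TCP xy) -0.0256
rel TCP min [-0.026  -0.0329 -0.0333] max [ 0.0246  0.019  -0.0134]
circle [-0.24222569 -7.98983914] rms 0.1832066066740149 40
cell origin [0.5828 0.0352 0.1378] rel TCP [-0.0002 -0.0095 -0.0286] TCP [0.583  0.0448 0.1664]
```

The tilt is 19.6°, with the low edge toward +y as expected. The cell origin is about 9 mm to −y and 29 mm below the TCP. I shift −6 mm in y and lower in stages.

Emit:
carry_out(
  linear=[
    [0,-0.006,0],
    [0,-0.006,-0.03],
    [0,-0.006,-0.06],
    [0,-0.006,-0.08],
    [0,-0.006,-0.095],
    [0,-0.006,-0.095],
    [0,-0.006,-0.095],
  ],
  roll=[0,0,0,0,0,0,0],
)

```text
clock: 8.42
tool_pos: [0.5826, 0.0381, 0.071]
eef_rot: [0.691, 0.723, 0.002, -0.001]
contact_force: [-0.8, -0.3, -0.5]
opening: 0.403
```

```bash
python3 look.py p2; python3 tilt.py
```

```text
[0.5826 0.0381 0.071 ] jaw az 2.5691949086191133 F [-0.8 -0.3 -0.5] open 0.4027322702733387 8.4167
brass 1978 slopes deg [  1.3 -19.7] flange top z below TCP (at TCP xy) -0.0255
rel TCP min [-0.0257 -0.0329 -0.0333] max [ 0.0247  0.0192 -0.0132]
circle [-0.01532256 -7.98201457] rms 0.23532686083201215 40
cell origin [0.5839 0.0291 0.0443] rel TCP [ 0.0001 -0.0095 -0.0284] TCP [0.5839 0.0387 0.0727]
```

View pics/p2.png

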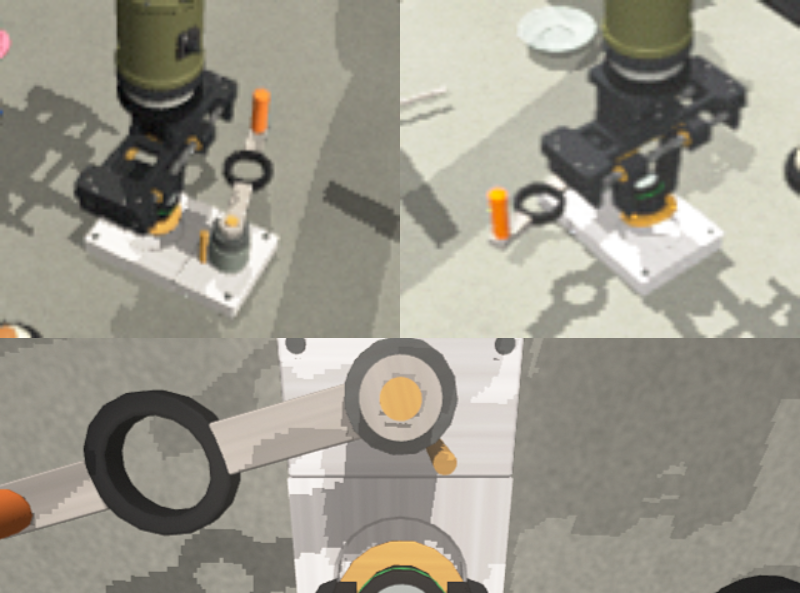

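Centred over the pocket, so I lower gently until the low edge touches.

Emit:
carry_out(
  linear=[
    [0,0,-0.008],
    [0,0,-0.013],
    [0,0,-0.016],
    [0,0,-0.018],
    [0,0,-0.019],
    [0,0,-0.02],
    [0,0,-0.02],
  ],
  roll=[0,0,0,0,0,0,0],
)

```text
clock: 9.2
tool_pos: [0.5838, 0.0387, 0.0525]
eef_rot: [0.691, 0.723, 0.004, -0.0]
contact_force: [-0.2, -0.4, -2.0]
opening: 0.4
```

```bash
python3 look.py p3; python3 tilt.py
```

```text
[0.5838 0.0387 0.0525] jaw az 2.578268759222577 F [-0.2 -0.4 -2. ] open 0.39975432545009154 9.2
brass 1926 slopes deg [  1.4 -19.5] flange top z below TCP (at TCP xy) -0.0254
rel TCP min [-0.0258 -0.0332 -0.0329] max [ 0.0246  0.0192 -0.013 ]
circle [ 0.04316108 -8.07490687] rms 0.20352336560190779 40
cell origin [0.5841 0.029  0.0245] rel TCP [ 0.0001 -0.0096 -0.0284] TCP [0.584  0.0387 0.0529]
```

View pics/p3.png

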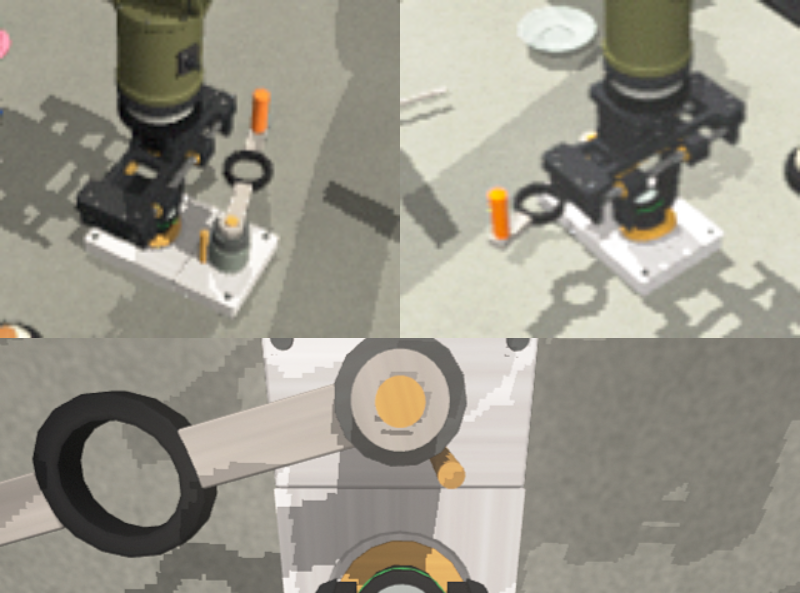

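The low edge is inside the pocket mouth. I loosen the grip and ease down so that the floor levels the cell.

Emit:
carry_out(
  linear=[
    [-0.001,0,-0.001],
    [-0.001,0,-0.002],
    [-0.001,0,-0.003],
    [-0.001,-0.001,-0.004],
    [-0.001,-0.002,-0.005],
    [-0.001,-0.003,-0.006],
    [-0.001,-0.003,-0.006],
  ],
  roll=[0,0,0,0,0,0,0],
  grip_force=4,
)

```text
clock: 9.98
tool_pos: [0.5832, 0.0351, 0.0467]
eef_rot: [0.691, 0.723, 0.004, 0.0]
contact_force: [-0.8, -1.7, -0.0]
opening: 0.408
```

```bash
python3 look.py p4; python3 tilt.py
```

```text
[0.5832 0.0351 0.0467] jaw az 2.536021748473922 F [-0.8 -1.7 -0. ] open 0.4078437203209246 9.9833
brass 1900 slopes deg [ 0.7 -9.8] flange top z below TCP (at TCP xy) -0.024
rel TCP min [-0.0265 -0.0037 -0.0288] max [ 0.025   0.0219 -0.023 ]
circle [-0.02110045 -5.9236707 ] rms 0.21501646166431995 40
cell origin [0.583  0.0292 0.0179] rel TCP [ 0.     -0.0069 -0.0289] TCP [0.583  0.036  0.0468]
```

View pics/p4.png

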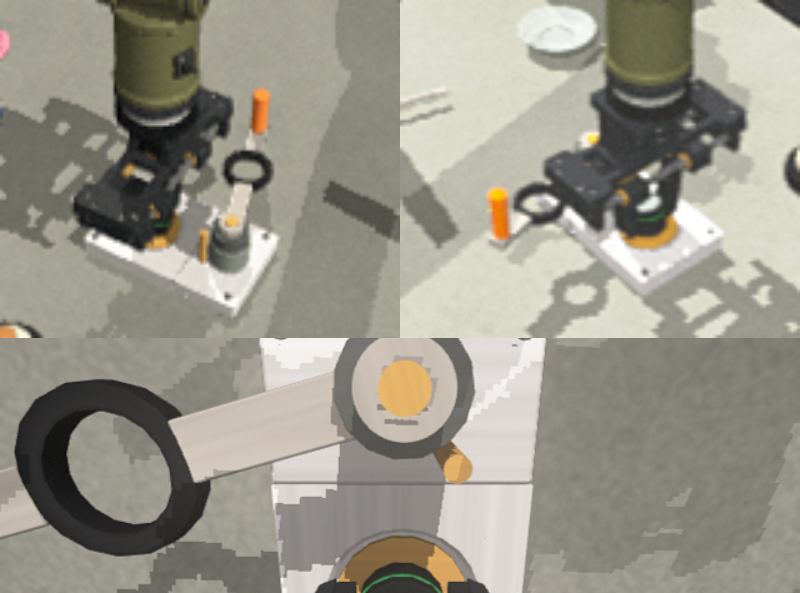

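The tilt has halved to 9.8° and the cell is centred. A little further down, then I open.

Emit:
carry_out(
  linear=[
    [0,-0.001,-0.001],
    [0,-0.002,-0.002],
    [0,-0.002,-0.003],
    [0,-0.003,-0.004],
    [0,-0.003,-0.004],
  ],
  roll=[0,0,0,0,0],
  grip_force=3,
)

```text
clock: 10.6
tool_pos: [0.583, 0.0332, 0.0426]
eef_rot: [0.691, 0.723, 0.004, -0.0]
contact_force: [0.6, -1.1, -0.8]
opening: 0.404
```

Emit:
carry_out(
  linear=[
    [0,0,0],
    [0,0,0],
    [0,0,0],
    [0,0,0],
    [0,0,0],
  ],
  roll=[0,0,0,0,0],
  gripper=0.65,
)

```text
clock: 11.02
tool_pos: [0.583, 0.0332, 0.0426]
eef_rot: [0.691, 0.723, 0.004, -0.0]
contact_force: [-0.7, -0.4, 0.1]
opening: 0.651
```

```bash
python3 look.py p5; python3 tilt.py
```

```text
[0.583  0.0332 0.0426] jaw az 2.5978372502725366 F [-0.7 -0.4  0.1] open 0.6506663078038462 11.0167
brass 2958 slopes deg [0. 0.] flange top z below TCP (at TCP xy) -0.0234
rel TCP min [-0.0279 -0.0194 -0.0246] max [ 0.0268  0.0249 -0.0221]
circle [-0.22559983 -3.38864176] rms 0.26812293282155175 40
cell origin [0.5828 0.0298 0.0132] rel TCP [-0.0002 -0.0034 -0.0294] TCP [0.583  0.0332 0.0426]
```

View pics/p5.png

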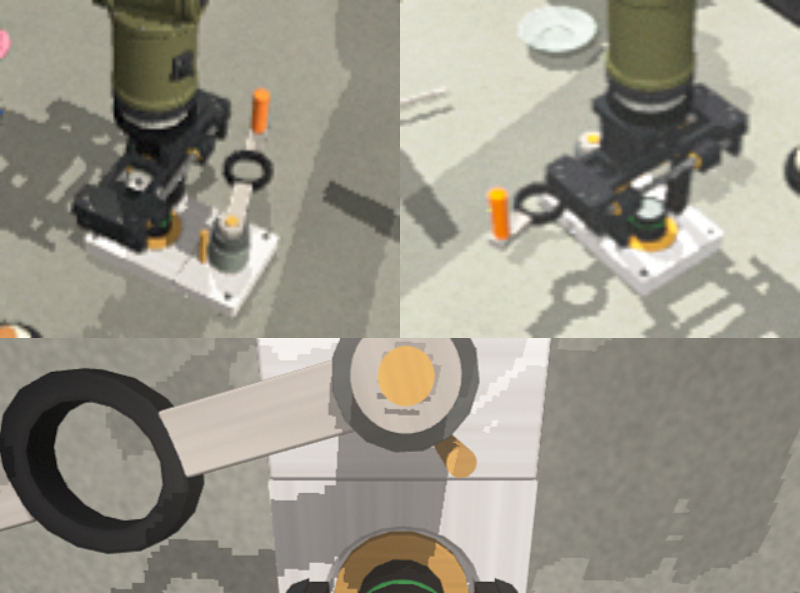

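The cell is level (0.0°), at (0.5828, 0.0298), within 1 mm of the pocket centre, and released. I lift clear and then locate the post.

Emit:
carry_out(
  linear=[
    [0,0,0.01],
    [0,0,0.03],
    [0,0,0.06],
    [0,0,0.1],
    [0,0,0.14],
    [0,0,0.17],
    [0,0,0.17],
    [0,0,0.17],
  ],
  roll=[0,0,0,0,0,0,0,0],
)

```text
clock: 11.88
tool_pos: [0.5841, 0.0332, 0.2152]
eef_rot: [0.691, 0.723, 0.006, 0.001]
contact_force: [-0.2, 0.1, -0.8]
opening: 0.649
```

```bash
python3 look.py p6; cat > post.py <<'E'
from h import *
for n in ['wrist','side','scene']:
    p=snapshot(n); P=cloud(p,np.ones((400,640),bool)); A=p['img'].reshape(-1,3).astype(int)[p['range_z'].ravel()>0]
    o=(A[:,0]>150)&(A[:,1]<150)&(A[:,2]<90)&(P[:,2]>.085)&(P[:,2]<.125)&(abs(P[:,0]-.45)<.05)&(abs(P[:,1]-.07)<.05)
    Q=P[o]; 
    if not len(Q): continue
    zt=np.percentile(Q[:,2],98)
    T=Q[Q[:,2]>zt-.003]; print(n,len(Q),'top z',zt.round(4),'top ctr',T.mean(0).round(4),cv2.minEnclosingCircle((T[:,:2]*1000).astype(np.float32)))
    t=tip_of(p,'post')[:1]
    if t: print('  net at z.095',atz(p,t[0]['pixel'],.095).round(4),t[0]['confidence'])
E
python3 post.py
```

```text
[0.5841 0.0332 0.2152] jaw az 2.5809085894592942 F [-0.2  0.1 -0.8] open 0.6489200492657259 11.8833
wrist 309 top z 0.1142 top ctr [0.4473 0.0706 0.113 ] ((447.125244140625, 71.62258911132812), 8.220266342163086)
  net at z.095 [0.4463 0.0745 0.095 ] 0.96
side 34 top z 0.1107 top ctr [0.4445 0.0652 0.1098] ((445.0675354003906, 66.26754760742188), 5.2917561531066895)
  net at z.095 [0.4461 0.0618 0.095 ] 0.74
scene 22 top z 0.1083 top ctr [0.4539 0.0764 0.1073] ((454.7847595214844, 76.85962677001953), 3.4421164989471436)
  net at z.095 [0.4625 0.0716 0.095 ] 0.59
```

View pics/p6.png

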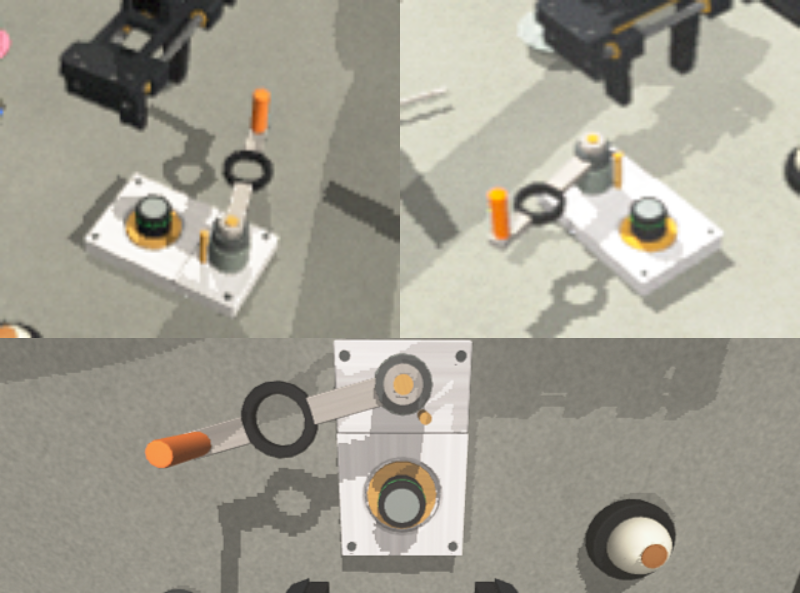

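The cell is seated and the arm still parked. The wrist depth puts the post at (0.447, 0.071), which agrees with the fixture geometry (0.4466, 0.0708).

Emit:
carry_out(
  linear=[
    [-0.015,0.005,0],
    [-0.03,0.01,0],
    [-0.05,0.015,0],
    [-0.07,0.02,0],
    [-0.09,0.025,0],
    [-0.11,0.03,0],
    [-0.13,0.035,0],
    [-0.137,0.038,0],
  ],
  roll=[-0.11,-0.22,-0.33,-0.44,-0.55,-0.66,-0.77,-0.88],
)

```text
clock: 13.0
tool_pos: [0.4422, 0.0716, 0.2115]
eef_rot: [0.934, 0.358, 0.002, 0.0]
contact_force: [-1.0, 0.9, 0.0]
opening: 0.652
```

Emit:
carry_out(
  linear=[
    [0,0,0],
    [0,0,0],
    [0,0,0],
    [0,0,0],
    [0,0,0],
    [0,0,0],
  ],
  roll=[-0.11,-0.22,-0.33,-0.4,-0.4,-0.4],
)

```text
clock: 13.5
tool_pos: [0.4422, 0.0717, 0.2114]
eef_rot: [0.986, 0.166, 0.001, 0.001]
contact_force: [-0.5, -0.2, -0.4]
opening: 0.648
```

```bash
python3 look.py p7;python3 -c "
from plant import status;print(status.get_state()['q'])"
```

```text
[0.4422 0.0717 0.2114] jaw az -70.84906322146205 F [-0.5 -0.2 -0.4] open 0.64838476934426 13.5
[-0.42424128  0.56269915  0.24819973  2.14706601 -0.29629813  0.46017157
 -1.18404145]
```

View pics/p7.png

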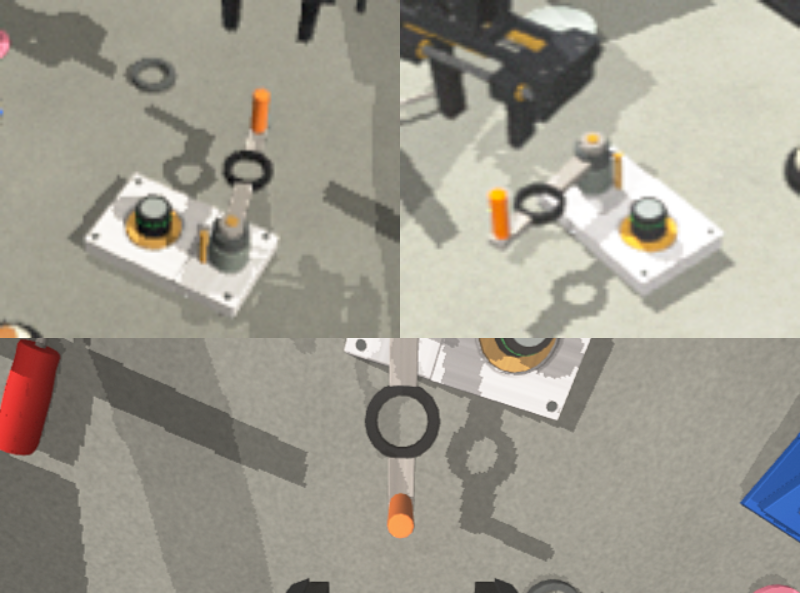

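The post is centred between the jaws and lies ahead of the fingers. I descend over it.

Emit:
carry_out(
  linear=[
    [0.005,-0.001,-0.02],
    [0.005,-0.001,-0.05],
    [0.005,-0.001,-0.08],
    [0.005,-0.001,-0.1],
    [0.005,-0.001,-0.114],
    [0.005,-0.001,-0.114],
    [0.005,-0.001,-0.114],
  ],
  roll=[0,0,0,0,0,0,0],
)

```text
clock: 14.23
tool_pos: [0.447, 0.0703, 0.0972]
eef_rot: [0.986, 0.166, 0.001, 0.0]
contact_force: [-0.4, 0.3, 0.3]
opening: 0.653
```

```bash
python3 look.py p8
```

```text
[0.447  0.0703 0.0972] jaw az -70.90018318801427 F [-0.4  0.3  0.3] open 0.6528282168911184 14.2333
```

View pics/p8.png

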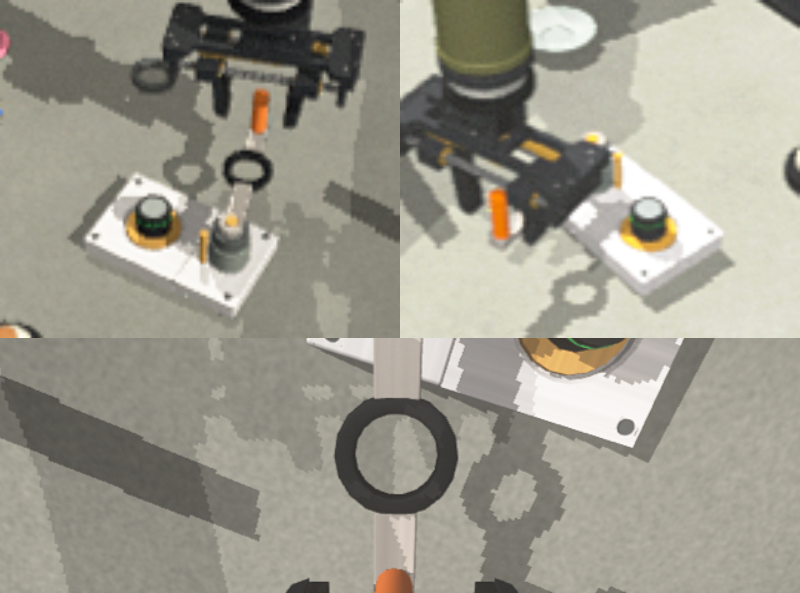

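Emit:
carry_out(
  linear=[
    [0,0,0],
    [0,0,0],
    [0,0,0],
    [0,0,0],
    [0,0,0],
    [0,0,0],
  ],
  roll=[0,0,0,0,0,0],
  gripper=0.08,
  grip_force=25,
)

```text
clock: 14.88
tool_pos: [0.4477, 0.0709, 0.0985]
eef_rot: [0.986, 0.166, 0.002, 0.0]
contact_force: [-0.7, 2.2, 0.3]
opening: 0.219
```

```bash
cat > arc.py <<'E'
from h import *
c=np.array([.5794,.1147]); t=np.array(status.get_state()['tool_pos'])[:2]
d=t-c; r=np.hypot(*d); a0=np.arctan2(d[1],d[0]); print('TCP',t.round(4),'r',r.round(4),'az',np.degrees(a0).round(1),'joint~',(a0+np.radians(161.6)).round(3))
end=np.radians(-87.6)+.02
for k in range(1,15):
    a=a0+.1*k
    if a>end+.05: break
    print(k,(c+.140*np.array([np.cos(a),np.sin(a)])-t).round(4))
E
python3 arc.py
```

```text
TCP [0.4477 0.0709] r 0.1388 az -161.6 joint~ 0.0
1 [ 0.0039 -0.0134]
2 [ 0.0103 -0.0259]
3 [ 0.0178 -0.0377]
4 [ 0.0265 -0.0486]
5 [ 0.0363 -0.0587]
6 [ 0.047  -0.0677]
7 [ 0.0585 -0.0756]
8 [ 0.0708 -0.0823]
9 [ 0.0837 -0.0877]
10 [ 0.0971 -0.0918]
11 [ 0.1108 -0.0946]
12 [ 0.1247 -0.096 ]
13 [ 0.1387 -0.096 ]
```

Emit:
carry_out(
  linear=[
    [0,0,0],
    [0,0,0],
    [0.004,-0.013,0],
    [0.01,-0.026,0],
    [0.018,-0.038,0],
    [0.0265,-0.0485,0],
    [0.036,-0.0585,0],
    [0.047,-0.0675,0],
  ],
  roll=[0,0,0.1,0.2,0.3,0.4,0.5,0.6],
)

```text
clock: 15.55
tool_pos: [0.4956, 0.0048, 0.0985]
eef_rot: [0.891, 0.453, 0.003, -0.001]
contact_force: [-0.2, 7.0, -0.6]
opening: 0.175
```

```bash
python3 arc.py; python3 look.py a1
```

```text
TCP [0.4956 0.0048] r 0.1382 az -127.4 joint~ 0.598
1 [ 0.0104 -0.0094]
2 [ 0.0227 -0.0161]
3 [ 0.0356 -0.0216]
4 [ 0.0489 -0.0257]
5 [ 0.0627 -0.0285]
6 [ 0.0766 -0.03  ]
7 [ 0.0906 -0.03  ]
[0.4956 0.0048 0.0985] jaw az -36.113518712722794 F [-0.2  7.  -0.6] open 0.17469657627076363 15.55
```

View pics/a1.png

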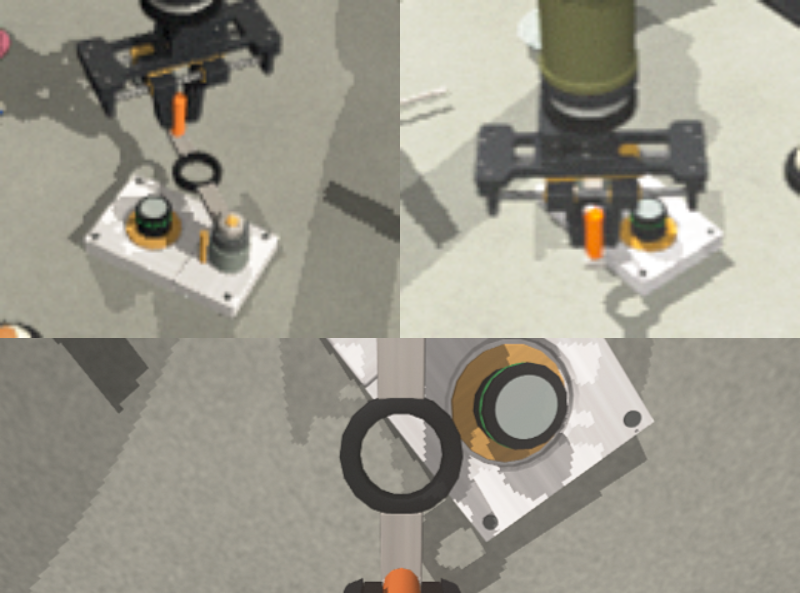

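The post is gripped and follows; the joint is at about 0.6 rad. I continue to the stop.

Emit:
carry_out(
  linear=[
    [0.0105,-0.0095,-0.001],
    [0.0225,-0.016,-0.001],
    [0.0355,-0.0215,-0.001],
    [0.049,-0.0255,-0.001],
    [0.0625,-0.0285,-0.001],
    [0.0765,-0.03,-0.001],
    [0.0865,-0.03,-0.001],
    [0.0885,-0.03,-0.001],
  ],
  roll=[0.1,0.2,0.3,0.4,0.5,0.6,0.67,0.67],
)

```text
clock: 16.37
tool_pos: [0.5845, -0.0234, 0.0983]
eef_rot: [0.694, 0.72, 0.004, -0.003]
contact_force: [-5.8, 4.6, 14.5]
opening: 0.172
```

```bash
python3 arc.py; python3 look.py a2
```

```text
TCP [ 0.5845 -0.0234] r 0.1382 az -87.9 joint~ 1.287
[ 0.5845 -0.0234  0.0983] jaw az 2.1090947447567596 F [-5.8  4.6 14.5] open 0.17242812970171784 16.3667
```

View pics/a2.png

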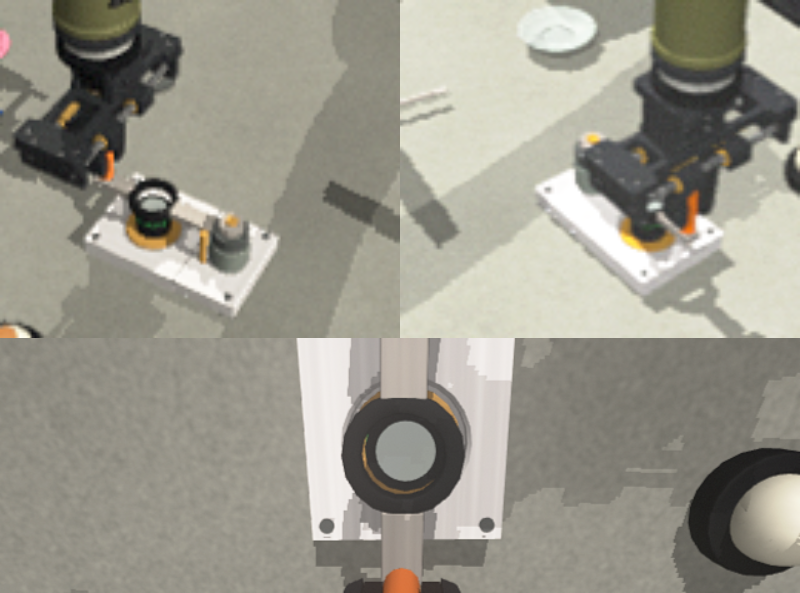

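The joint reads about 1.287 rad and the ring is over the cell. I push 2 mm further to see whether it is at the stop, and relieve z by 1 mm.

Emit:
carry_out(
  linear=[
    [0.002,0,0.001],
    [0.003,0,0.001],
    [0.003,0,0.001],
    [0.003,0,0.001],
  ],
  roll=[0,0,0,0],
)

```text
clock: 16.85
tool_pos: [0.5828, -0.0233, 0.0985]
eef_rot: [0.695, 0.719, 0.001, -0.006]
contact_force: [-4.7, 1.4, 2.3]
opening: 0.171
```

```bash
python3 arc.py; python3 - <<'E'
from h import *
p=snapshot('wrist'); s=status.get_state(); print(np.round(s['contact_force'],1),np.round(s['qd'],3))
P=cloud(p,np.ones((400,640),bool)); A=p['img'].reshape(-1,3).astype(int)[p['range_z'].ravel()>0]
near=(abs(P[:,0]-.583)<.06)&(abs(P[:,1]-.03)<.06)
ring=near&(P[:,2]>.05)&(P[:,2]<.075)&(A.max(1)<95)
Q=P[ring]; print('ring',len(Q),Q.mean(0).round(4),cv2.minEnclosingCircle((Q[:,:2]*1000).astype(np.float32)))
top=near&(P[:,2]>.042)&(P[:,2]<.050)&(np.hypot(P[:,0]-.583,P[:,1]-.03)<.02)
T=P[top]; print('celltop',len(T),T.mean(0).round(4),T[:,2].std())
arm=near&(P[:,2]>.052)&(P[:,2]<.075)
E
python3 look.py a3
```

```text
TCP [ 0.5828 -0.0233] r 0.1381 az -88.6 joint~ 1.274
[-4.2  1.2  2.8] [-0.001  0.     0.003 -0.     0.    -0.001 -0.001]
ring 4070 [0.5809 0.0304 0.0627] ((581.3270263671875, 14.518389701843262), 39.2404899597168)
celltop 2992 [0.5818 0.0299 0.0476] 0.0007204493826906169
[ 0.5828 -0.0233  0.0986] jaw az 1.9074683876131409 F [-4.2  1.2  2.8] open 0.17411639267667278 16.9
```

View pics/a3.png

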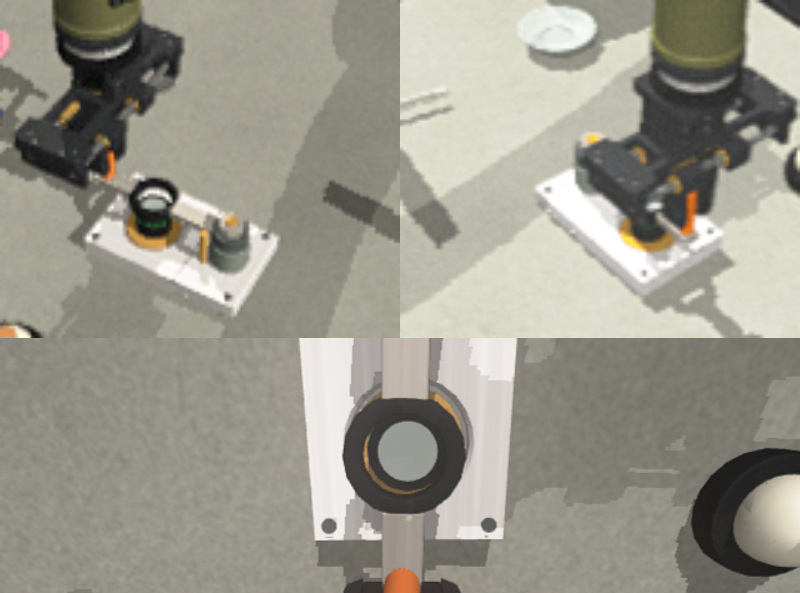

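The TCP reading is noisy by about 1 mm and the push is only about 4 N, so I press further until the force clearly rises against the stop.

Emit:
carry_out(
  linear=[
    [0.003,0,0],
    [0.006,0,0],
    [0.008,0,0],
    [0.008,0,0],
    [0.008,0,0],
    [0.008,0,0],
  ],
  roll=[0,0,0,0,0,0],
)

```text
clock: 17.55
tool_pos: [0.5864, -0.0232, 0.0984]
eef_rot: [0.695, 0.719, -0.003, -0.009]
contact_force: [-8.7, 1.5, 9.6]
opening: 0.171
```

```bash
cat > ang.py <<'E'
from h import *
p=snapshot('wrist'); s=status.get_state(); print('F',np.round(s['contact_force'],1),'M',np.round(s['moment'],2),'TCP',np.round(s['tool_pos'],4),'qd',np.abs(s['qd']).max().round(4))
P=cloud(p,np.ones((400,640),bool)); A=p['img'].reshape(-1,3).astype(int)[p['range_z'].ravel()>0]
for nm,m in {'dark ring':A.max(1)<95,'arm strip':A.min(1)>100}.items():
    k=m&(P[:,2]>.058)&(P[:,2]<.072)&(abs(P[:,0]-.583)<.035)&(P[:,1]>.002)&(P[:,1]<.09)
    Q=P[k]
    if nm=='dark ring':
        Q=Q[np.hypot(Q[:,0]-.582,Q[:,1]-.03)<.027]
        r=cv2.minEnclosingCircle((Q[:,:2]*1000).astype(np.float32)); print(nm,len(Q),r)
        d=np.array(r[0])/1000-[.5794,.1147]; print('  joint from ring',np.arctan2(d[1],d[0])+np.radians(161.6))
    else:
        Q=Q[(abs(Q[:,0]-.5815)<.012)]
        if len(Q)>50:
            f=np.polyfit(Q[:,1],Q[:,0],1); print(nm,len(Q),'joint from strip',-np.arctan(f[0])+np.radians(-90+161.6))
n=A.min(1)>-1
m=(P[:,2]>.042)&(P[:,2]<.051)&(np.hypot(P[:,0]-.583,P[:,1]-.03)<.02); T=P[m]
X=np.c_[T[:,:2]-T[:,:2].mean(0),np.ones(len(T))]; c=np.linalg.lstsq(X,T[:,2],rcond=None)[0]; print('cell top',T.mean(0).round(4),'tilt',np.degrees(c[:2]).round(2))
E
python3 ang.py; python3 arc.py|head -1; python3 look.py a4
```

```text
F [-7.5  2.3  9.7] M [0.38 1.64 0.07] TCP [ 0.5864 -0.0232  0.0984] qd 0.0028
dark ring 3980 ((583.112060546875, 30.1614990234375), 24.77424430847168)
  joint from ring 1.293537260727287
arm strip 3725 joint from strip 1.2959786747934439
cell top [0.5829 0.0299 0.0476] tilt [-0.24  0.23]
TCP [ 0.5864 -0.0232] r 0.1381 az -87.1 joint~ 1.3
[ 0.5864 -0.0232  0.0984] jaw az 1.9168603535191964 F [-7.5  2.3  9.7] open 0.169769364993606 17.6
```

View pics/a4.png

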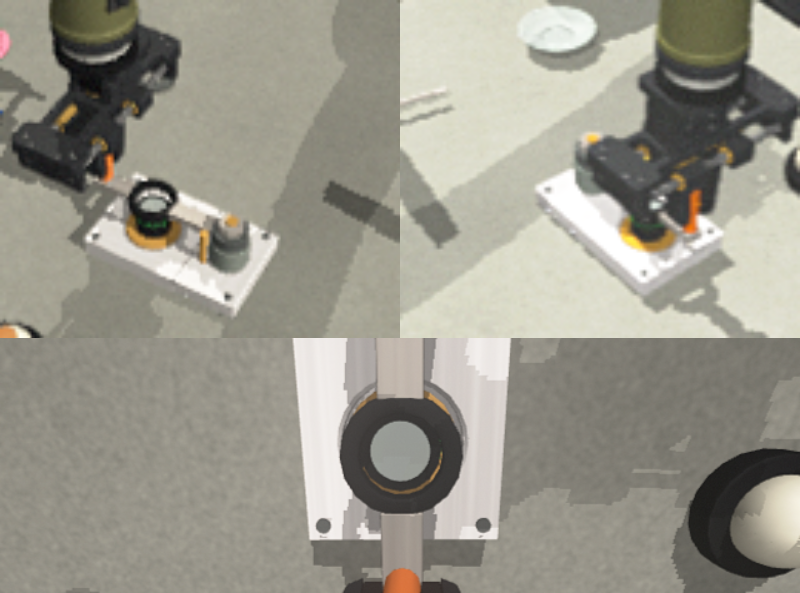

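Ring, strip and TCP all give 1.29–1.30 rad, and the push exceeds the 6 N spring force, so the arm is against its stop. The cell is level and centred, so I hand in while holding.

```bash
python3 - <<'E'
from plant import finish_job,status
print(finish_job()); s=status.get_state(); print(s['clock'],s['tool_pos'],s['contact_force'],s['opening'])
E
```

```text
the job is handed in; nothing more can be done
None
the job is handed in; nothing more can be done
```

I handed the job in at about 17.7 s with the lens cell seated and released, and the robot still holding the swing arm at its stop. The hand-in reports no verdict.

**Cell:** I gripped it by the barrel on the slope and lowered it tilted into the pocket. With a loosened grip it levelled itself against the floor, and then I let go. The last checks put it within about 1 mm of the pocket centre and within about 0.3° of level. Its top read 47.6 mm against the expected 46 mm, and the wrist camera reads about 1 mm high.

**Arm:** I pinched the orange post and swung it round with the gripper turning along. The ring, the arm strip and the TCP gave 1.294, 1.296 and 1.30 rad. The push is about 7.5 N against the 6 N spring, and nothing was moving.

**What disagreed:**
- **First push:** it only reached about 1.27–1.29 rad at roughly 4 N, so I pressed a few millimetres further.
- **Upward force:** about 10 N showed at the wrist while holding, which I left.
- **Camera agreement:** the single-shot network points from the scene and side cameras were off by up to about 16 mm. I relied on the wrist depth fits instead.

I commanded no move near the bystanders or the pink look-alike, but I didn't measure their positions again at the end.

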